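# Make up two paint kits in stacking trays

### The job

Make up two kits for the model painters: the blue-lidded pot and the orange sanding block go in the grey tray, the red-lidded and the white-lidded pot in the green tray, one thing to a compartment, standing flat on the compartment floor. The green tray is to end up stacked on top of the grey one, turned so that its yellow end lies opposite the grey tray's yellow end and all four feet sit down in the notches, leaving the lower kit clear below. Keep the grey tray about where it stands, and do not move the yellow-lidded pot or the toy robot.

Things in the scene. Friction and masses are not known exactly. Their poses are not given: they have to be found in the camera images.
- grey_tray: Grey open stack-nest tray, 146 x 142 x 60 mm tall, 150 to 310 g, the lower one; origin centre of underside, z up, x to its yellow end. Floor 4 mm thick; divider along x at y = 0, 10 mm thick, top 46 mm up; two compartments, floor 118 (x) by 52 mm (y), centred at y = +31 and -31 mm. Long walls: open slots at x = +52, -25 mm, notches at x = -52, +25 mm (22 wide, 8 deep).
- green_tray: Green tray of the same make and sizes and frame as the grey, same yellow +x end; 12 mm wide feet level with its underside stick out of the long sides to y = +75 and -75 mm at x = +52 and -25 mm. Turned half a turn over the grey tray its feet rest in the notches, undersides 52 mm apart, 5 mm play in x and y; not turned, it drops down the slots onto the contents.
- green_tray_lip (a point): middle of the green tray's yellow lip (12 mm deep, beyond its yellow end wall), at x = +79, y = 0, z = 60 mm in the green tray's frame; the grey tray has the same lip
- green_tray_grip (a point): top middle of the green tray's divider, x = 0, y = 0, z = 46 mm in its frame; the tray can be lifted here, pinching the 10 mm divider from above with a finger in each compartment
- blue_pot: closed paint pot, an upright cylinder 34 mm across and 44 mm tall, 40 to 85 g, with a blue lid and a pale paper band; origin at the centre of its underside, z up
- red_pot: closed paint pot, an upright cylinder 34 mm across and 44 mm tall, 40 to 85 g, with a red lid and a pale paper band; origin at the centre of its underside, z up
- white_pot: closed paint pot, an upright cylinder 34 mm across and 44 mm tall, 40 to 85 g, with a white lid and a pale paper band; origin at the centre of its underside, z up
- sanding_block: orange sanding block with a dark grit underside, 40 mm long in x, 26 mm wide in y, 24 mm tall, 20 to 45 g; origin at the centre of its underside, z up
- yellow_pot: closed paint pot, an upright cylinder 34 mm across and 44 mm tall, 40 to 85 g, with a yellow lid and a pale paper band; origin at the centre of its underside, z up; not wanted, to be left standing
- toy_robot: small blue and grey toy robot with a white head on a black round foot 38 mm across, 73 mm tall, 60 g; origin at the centre of its underside, z up; not wanted, to be left standing
Mind the look-alikes: they are no part of the job. There is more than one size of the white_pot; the job needs the smallest. Of the things that look like the sanding_block, the middle-sized one is meant.

How it is judged:
At the end, for the whole second after the job is handed in: Blue pot and block flat on the grey tray's floor, red and white pots on the green's, one per compartment (tilt < 0.15); green tray level on the grey one, yellow ends opposite (0.15 rad), centred to 12 mm, undersides 48 to 56 mm apart; all released and at rest (x of blue_pot in the frame of grey_tray between -0.06 and 0.06 m and y of blue_pot in the frame of grey_tray between -0.06 and 0.06 m and z of blue_pot in the frame of grey_tray between 0 and 0.012 m and angle between each of blue_pot, sanding_block, red_pot, white_pot's own z axis and vertical below 0.15 rad and linear speed of each of blue_pot, sanding_block, red_pot, white_pot, green_tray, grey_tray below 0.02 m/s and x of sanding_block in the frame of grey_tray between -0.06 and 0.06 m and y of sanding_block in the frame of grey_tray between -0.06 and 0.06 m and z of sanding_block in the frame of grey_tray between 0 and 0.012 m and ((y of blue_pot in the frame of grey_tray above 0 m and y of sanding_block in the frame of grey_tray below 0 m) or (y of blue_pot in the frame of grey_tray below 0 m and y of sanding_block in the frame of grey_tray above 0 m)) and x of red_pot in the frame of green_tray between -0.06 and 0.06 m and y of red_pot in the frame of green_tray between -0.06 and 0.06 m and z of red_pot in the frame of green_tray between 0 and 0.012 m and x of white_pot in the frame of green_tray between -0.06 and 0.06 m and y of white_pot in the frame of green_tray between -0.06 and 0.06 m and z of white_pot in the frame of green_tray between 0 and 0.012 m and ((y of red_pot in the frame of green_tray above 0 m and y of white_pot in the frame of green_tray below 0 m) or (y of red_pot in the frame of green_tray below 0 m and y of white_pot in the frame of green_tray above 0 m)) and horizontal distance between green_tray and grey_tray below 0.012 m and z of green_tray in the frame of grey_tray between 0.048 and 0.056 m and x of green_tray_lip in the frame of grey_tray below -0.05 m and angle between the x axis of green_tray and the x axis of grey_tray, either way round below 0.15 rad and angle between each of green_tray, grey_tray's own z axis and vertical below 0.06 rad); the robot touches nothing.
It fails at once if the grey tray was shifted more than 50 mm (distance of grey_tray from where it was at the start of the episode above 0.05 m).
It fails at once if the yellow pot was moved more than 40 mm or knocked over (distance of yellow_pot from where it was at the start of the episode above 0.04 m or angle between yellow_pot's own z axis and vertical above 0.5 rad).
It fails at once if the toy robot was moved more than 40 mm or knocked over (distance of toy_robot from where it was at the start of the episode above 0.04 m or angle between toy_robot's own z axis and vertical above 0.5 rad).
It also fails if it takes over 141 s, if anything falls off the work surface, if the arm or the gripper's body presses on something with over 40 N, if the wrist force passes 120 N, or if a joint passes its speed limit or range.

### The arm

A 7-joint arm with a two-finger parallel gripper is mounted at the origin on the work surface. World frame = base frame: x ahead of the robot, y to its left, z up, the work surface at z = 0. Lengths are in m, angles in rad, forces in N, time in s.
With the tool pointing down it reaches from about 0.4 to 0.85 m from the base axis. Payload 10.4 kg.
Tool frame: the origin (TCP) lies between the finger pads; the fingertips stand 14 mm ahead of it and the grasp point (between the pads) lies 5 mm behind it (r.finger_overhang is the z of the fingertips in the tool frame, in m); z points along the fingers, y is the line along which they close (so a half turn about z gives the same grasp; the last joint's range is limited). The gripper opens to 87 mm and grips with 3 to 60 N. Pads are 19 mm wide; open, the fingers measure 117 mm over their backs; the gripper's body (75 mm by 190 mm) begins 51 mm behind the grasp point.
Start: joints at [-1.16, 0.332, -0.065, 1.46, 0.022, 1.35, -0.088], TCP at [0.263, 0.567, 0.237] pointing down, gripper open.
Joint ranges: [-2.6, 2.6], [-0.5, 2.12], [-1.47, 1.34], [0.16, 2.42], [-1.27, 4.41], [0.06, 2.06], [-2.6, 2.6]. Speed limits (rad/s): [2.22, 2.22, 2.79, 2.79, 3.14, 3.14, 3.14].

### API

Orientations are given as a unit quaternion [x, y, z, w].
In Python, from bench import r, optics gives the robot as it stands.
- The arm moves only by the shell command python3 -m pendant 'ROWS' [FORCE]. ROWS is JSON, a list of rows, each a list of 7 numbers: the closure, from -1 (fully open) to 1 (shut), then the shift along the tool's x, y, z scaled (see below), then the turn, a rotation vector about the tool's x, y, z scaled (see below). In form: [[grip, x, y, z, rx, ry, rz], ...]. A call has 1 to 8 rows; each row is the pose to reach, as a shift and turn from the pose commanded when the call began, along the tool's axes at that moment; what a row does not reach only later rows make up. The controller multiplies each number of a shift by 0.3 m and each number of a turn by 120 degrees. A row lasts 1/8 s, in which the tool goes at most 62.5 mm and 10.7 degrees, less where a joint would pass 70% of its speed; a pose out of reach is approached as far as the arm can. A call with a number of a shift or a turn outside -1 to 1 is refused whole. A call with a gripper value outside its range is refused whole. The fingers move at their own pace and stop on an object; FORCE is the grip in N (left out, the last holds). Time passes only in rows, so rows that repeat a pose let the fingers close. It gives the time, the measured TCP pose, the force, the opening and the grip force at its end, in the units of the state.
- r.read_state(): the state, without advancing time (a new reading comes with each control period).
- optics.camera(name): name is "scene" or "top" or "wrist"; returns a dict with "pixels" (480x640x3 uint8, red, green, blue), "vfov" (degrees; the focal length in pixels is half the picture's height over the tangent of half this angle, whatever the lens; pixels are square), "cx", "cy" (the principal point, pixels), "D" ([k1, k2, p1, p2, k3] as OpenCV has them; the pictures are not rectified), "rvec" (rotation vector, rad) and "tvec" (3), from world to camera coordinates, as OpenCV has them. Camera axes: x right, y down, z forward; pixel columns grow to the right and rows downward; lengths in m; the calibration is good to about 2 mm. A picture is of the moment at which its call begins. There is no depth.
- r.close_job(): hands the job in; it is judged then, once.
The state is a dict: "time": time; "joint_positions": joint angles; "joint_vel": joint speeds; "joint_torque": joint torques, N m; "ee_pos": TCP position; "eef_rot": TCP orientation; "ft_force": force on the tool from outside, world axes, zero at the start; "torque": the same for the moment, N m; "width": finger opening in m; "grip_force": force on a finger pad.
Only numpy, scipy, OpenCV 4.12 (cv2) and the standard library are available. Lean on these libraries where they do the work, as an engineer would, in place of code of your own. Each camera call takes 0.05 s, during which the arm holds its last target. There are 200 camera calls.

## Working session

There is one attempt and no reset: what is moved stays moved. The work goes in short steps, Python scripts to look and compute and a shell command to move; the robot and the scene stay as the last step left them, time stands still between calls to the robot, and variables do not carry over. Pictures are saved under pics/ and viewed, at most 14 in all, crops included, and the job is handed in when it is done.

```bash
ls; mkdir -p pics
python3 - <<'E'
from bench import r, optics
import cv2
s=r.read_state(); print({k:s[k] for k in('time','ee_pos','eef_rot','width','ft_force')})
for n in('top','scene'):
    c=optics.camera(n); cv2.imwrite(f'pics/{n}0.png',c['pixels'][:,:,::-1]); print(n,[c[k] for k in('vfov','cx','cy','D','rvec','tvec')])
E
```

```text
pics
{'time': 0.0, 'ee_pos': array([0.26257193, 0.56677577, 0.23575927]), 'eef_rot': array([ 2.15199034e-01,  9.76569964e-01, -6.85350934e-04, -1.04860866e-04]), 'width': 0.08664512150441925, 'ft_force': array([ 0.5863987 , -0.13211953,  0.44657047])}
top [46.12982543595036, 317.8311124823659, 244.3218058963567, array([-0.07689845,  0.        ,  0.        ,  0.        ,  0.        ]), array([ 2.14474956, -2.10840101,  0.19861237]), array([0.00268764, 0.49503386, 0.87339525])]
scene [57.78610999752306, 321.44823971289384, 243.5034211839665, array([-0.10463535,  0.        ,  0.        ,  0.        ,  0.        ]), array([ 1.57234486,  2.00233413, -0.78775774]), array([ 0.13083721, -0.31934788,  1.11864605])]
```

View pics/top0.png

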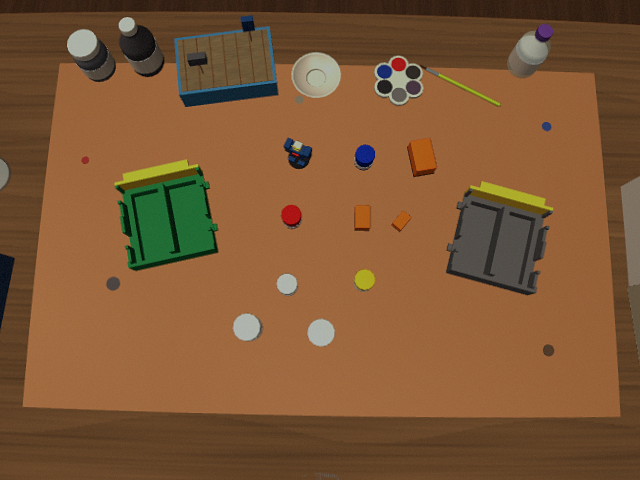

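View pics/scene0.png

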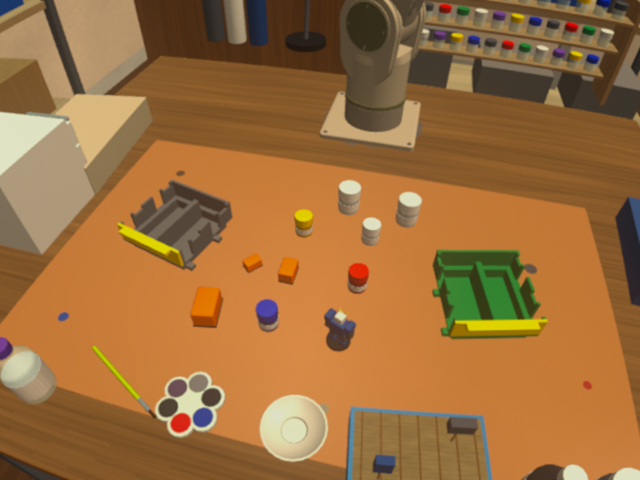

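The top view has image up as +x and left as +y. It shows:
- **Green tray:** around (168,215), yellow end up.
- **Grey tray:** around (498,240), yellow end up.
- **Pots:** red (291,215), blue (365,156), yellow (365,280). The smallest white one is at (287,284).
- **Middle orange block:** (363,217).
- **Toy robot:** (298,152).

```bash
cat > h.py <<'E'
from bench import r, optics
import numpy as np, cv2
from scipy.spatial.transform import Rotation as R
def K(c):
    f=240/np.tan(np.radians(c['vfov']/2)); return np.array([[f,0,c['cx']],[0,f,c['cy']],[0,0,1.]])
def w(c,uv,z):
    uv=np.array(uv,float).reshape(-1,1,2)
    n=cv2.undistortPoints(uv,K(c),c['D']).reshape(-1,2)
    M=cv2.Rodrigues(c['rvec'])[0]; o=-M.T@c['tvec']
    d=np.c_[n,np.ones(len(n))]@M
    return (o+d*((z-o[2])/d[:,2])[:,None])
def px(c,P): return cv2.projectPoints(np.array(P,float).reshape(-1,3),c['rvec'],c['tvec'],K(c),c['D'])[0].reshape(-1,2)
def rect(c,z,x0,x1,y0,y1,mm=0.5):
    # up=+x, left=+y, mm per pixel
    xs=np.arange(x1,x0,-mm/1000); ys=np.arange(y1,y0,-mm/1000)
    X,Y=np.meshgrid(xs,ys,indexing='ij')
    p=px(c,np.stack([X,Y,0*X+z],-1)).astype(np.float32).reshape(*X.shape,2)
    return cv2.remap(c['pixels'],p[...,0],p[...,1],cv2.INTER_LINEAR)
def blobs(c,lo,hi,z,amin=60):
    m=cv2.inRange(cv2.cvtColor(c['pixels'],cv2.COLOR_RGB2HSV),lo,hi)
    out=[]
    for k in cv2.findContours(m,cv2.RETR_EXTERNAL,cv2.CHAIN_APPROX_NONE)[0]:
        if cv2.contourArea(k)>amin:
            P=w(c,k,z)[:,:2]; q=cv2.minAreaRect((P*1000).astype(np.float32)); out.append((np.round(k.reshape(-1,2).mean(0)),np.round(q[0],1),np.round(q[1],1),round(q[2],1)))
    return out
E
python3 - <<'E'
from h import *
c=optics.camera('top')
for n,lo,hi,z in [('red',(0,200,120),(4,255,255),.044),('blue',(112,150,70),(130,255,255),.044),('white',(0,0,130),(180,60,255),.044),('yellow',(24,150,90),(34,255,255),.044),('ylip',(24,150,90),(34,255,255),.06),('orange',(6,215,140),(14,255,255),.024)]:
    print(n,*blobs(c,lo,hi,z),sep='\n  ')
h=cv2.cvtColor(c['pixels'],cv2.COLOR_RGB2HSV)
for u,v in[(291,215),(365,154),(287,284),(363,217),(363,240),(320,250),(422,157)]: print(u,v,h[v,u])
for n,(u,v) in dict(gr=(168,215),gy=(498,240)).items():
    p=w(c,(u,v),.06)[0]; print(n,p); x,y=np.round(p[:2],2)
    I=rect(c,.06,x-.12,x+.13,y-.12,y+.12,.4); print(x,y,I.shape); cv2.imwrite(f'pics/r_{n}.png',I[:,:,::-1])
a,b=cv2.imread('pics/r_gr.png'),cv2.imread('pics/r_gy.png')
I=cv2.resize(np.hstack([a,b]),None,fx=800/1200,fy=800/1200,interpolation=cv2.INTER_AREA);cv2.imwrite('pics/trays.png',np.clip(I*1.5,0,255));print(I.shape)
E
```

```text
red
  (array([291., 214.]), array([545.3,  57.1]), array([30.5, 31.4]), 1.0)
  (array([398.,  64.]), array([ 819.5, -124.2]), array([21.2, 23.5]), 89.2)
blue
  (array([365., 154.]), array([652.6, -65.9]), array([30.2, 30.7]), 1.2)
  (array([384.,  71.]), array([805.4, -98.5]), array([22.8, 23.2]), 89.6)
white
  (array([321., 332.]), array([352.8,   3.7]), array([42.6, 41.4]), 1.0)
  (array([246., 327.]), array([359.7, 123. ]), array([43.1, 41.3]), 46.7)
  (array([286., 284.]), array([429.3,  60.6]), array([32.4, 30.7]), 1.7)
  (array([398.,  80.]), array([ 789.5, -124.6]), array([91.2, 84.2]), 2.6)
  (array([316.,  75.]), array([796.6,  19.4]), array([85.8, 83.7]), 1.1)
  (array([532.,  47.]), array([ 862.7, -365.5]), array([45.8, 46. ]), 85.4)
  (array([81., 42.]), array([856.2, 441.2]), array([53.9, 53.5]), 46.4)
  (array([126.,  24.]), array([892.5, 362.1]), array([28.9, 27.4]), 5.5)
yellow
  (array([364., 279.]), array([439.2, -64.8]), array([30.8, 32.4]), 45.5)
  (array([512., 195.]), array([ 586.3, -313.2]), array([143.3,  18.9]), 75.3)
  (array([156., 172.]), array([615.7, 286
[... 366 characters left out ...]
, array([ 766.7, -243.1]), array([116.9,   6.9]), 62.7)
orange
  (array([402., 219.]), array([ 543.4, -129.4]), array([17.9, 28.3]), 50.9)
  (array([362., 216.]), array([548.7, -62.6]), array([38.2, 23.7]), 0.2)
  (array([423., 154.]), array([ 660.4, -167.8]), array([54.6, 35.2]), 10.7)
291 215 [  0 226 173]
365 154 [115 222 133]
287 284 [ 53  13 180]
363 217 [ 14 218 173]
363 240 [ 13 159 156]
320 250 [ 13 155 156]
422 157 [ 14 224 171]
gr [0.53647538 0.25574256 0.06      ]
0.54 0.26 (625, 600, 3)
gy [ 0.50446871 -0.2808609   0.06      ]
0.5 -0.28 (625, 600, 3)
(417, 800, 3)[ WARN:0@0.999] global loadsave.cpp:1063 imwrite_ Unsupported depth image for selected encoder is fallbacked to CV_8U.
```

View pics/trays.png

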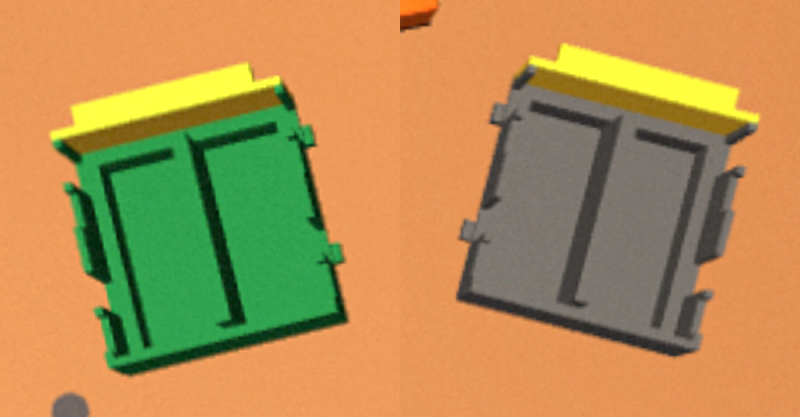

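The rectified crops give lip outer edge midpoints of (160,85) for green and (251,67) for grey. From these I get green at about (.536,.264), yaw 13.7°, and grey at about (.508,-.289), yaw -14.7°. I'll fill the grey tray first, then stack the empty green one, then fill that.

```bash
cat >> h.py <<'E'
def plan(*wps):
    """wps: (x,y,z,yaw of tool y in deg); prints scaled shift/turn from current pose, all in current tool axes"""
    s=r.read_state(); T=R.from_quat(s['eef_rot']); p=s['ee_pos']
    print('t %.2f pos %s yaw_y %.1f w %.4f grip %.1f F %s'%(s['time'],np.round(p,4),np.degrees(np.arctan2(*T.as_matrix()[[1,0],1])),s['width'],s['grip_force'],np.round(s['ft_force'],1)))
    for x,y,z,a in wps:
        a=np.radians(a); yv=np.array([np.cos(a),np.sin(a),0]); zv=np.array([0,0,-1.])
        G=R.from_matrix(np.c_[np.cross(yv,zv),yv,zv])
        d=T.inv().apply(np.array([x,y,z])-p)/.3; q=np.degrees((T.inv()*G).as_rotvec())/120
        print(np.round(d,3).tolist(),np.round(q,3).tolist(),'dist %.0f mm %.0f deg'%(300*np.linalg.norm(d),120*np.linalg.norm(q)))
E
python3 -c "
from h import *
plan((.46,.25,.2,25.),(.6526,-.0659,.2,-14.7))"
```

```text
t 0.15 pos [0.2626 0.5668 0.2359] yaw_y 65.1 w 0.0870 grip 0.0 F [-0.6  0.3  0.1]
[-1.041, -0.682, 0.121] [-0.001, 0.0, 0.335] dist 375 mm 40 deg
[-2.066, -1.367, 0.121] [-0.0, 0.0, 0.665] dist 744 mm 80 deg
```

```bash
python3 -m pendant '[[-1,-1,-0.66,0.12,0,0,0.33],[-1,-1,-0.66,0.12,0,0,0.33],[-1,-1,-0.66,0.12,0,0,0.33],[-1,-1,-0.66,0.12,0,0,0.33],[-1,-1,-0.66,0.12,0,0,0.33],[-1,-1,-0.66,0.12,0,0,0.33],[-1,-1,-0.66,0.12,0,0,0.33],[-1,-1,-0.66,0.12,0,0,0.33]]'
python3 -c "
from h import *
plan((.6526,-.0659,.15,-14.7),(.6526,-.0659,.025,-14.7))"
```

```text
time: 1.15
ee_pos: [0.4512, 0.2621, 0.2005]
eef_rot: [0.533, 0.846, 0.0, -0.0]
ft_force: [-0.9, 1.1, -0.5]
width: 0.087
grip_force: 0.0
t 1.15 pos [0.4512 0.2621 0.2005] yaw_y 25.6 w 0.0870 grip 0.0 F [-0.9  1.1 -0.5]
[-1.276, 0.134, 0.168] [-0.0, -0.0, 0.336] dist 388 mm 40 deg
[-1.276, 0.134, 0.584] [-0.0, -0.0, 0.336] dist 423 mm 40 deg
```

```bash
python3 -m pendant '[[-1,-1,0.1,0.12,0,0,0.336],[-1,-1,0.1,0.12,0,0,0.336],[-1,-1,0.1,0.12,0,0,0.336],[-1,-1,0.1,0.12,0,0,0.336],[-1,-1,0.1,0.12,0,0,0.336],[-1,-1,0.1,0.12,0,0,0.336],[-1,-1,0.1,0.12,0,0,0.336]]' | head -2
python3 - <<'E'
from h import *
plan((.6526,-.0659,.12,-14.7),(.6526,-.0659,.025,-14.7))
c=optics.camera('wrist'); print(c['vfov'],c['D']); cv2.imwrite('pics/w1.png',c['pixels'][:,:,::-1])
print(blobs(c,(112,150,70),(130,255,255),.044))
E
```

```text
time: 2.02
ee_pos: [0.608, 0.0058, 0.1641]
t 2.02 pos [0.608  0.0058 0.1641] yaw_y -14.6 w 0.0872 grip 0.0 F [-0.5  1.1  0.2]
[-0.194, 0.204, 0.147] [-0.0, -0.0, 0.0] dist 95 mm 0 deg
[-0.194, 0.205, 0.463] [-0.0, -0.0, 0.0] dist 163 mm 0 deg
61.08617265659547 [-0.0436882  0.         0.         0.         0.       ]
[(array([406., 305.]), array([651.2, -59.8]), array([30.2, 25.8]), 76.9), (array([611., 278.]), array([801. , -77.7]), array([15.4, 22. ]), 74.8)]
```

View pics/w1.png

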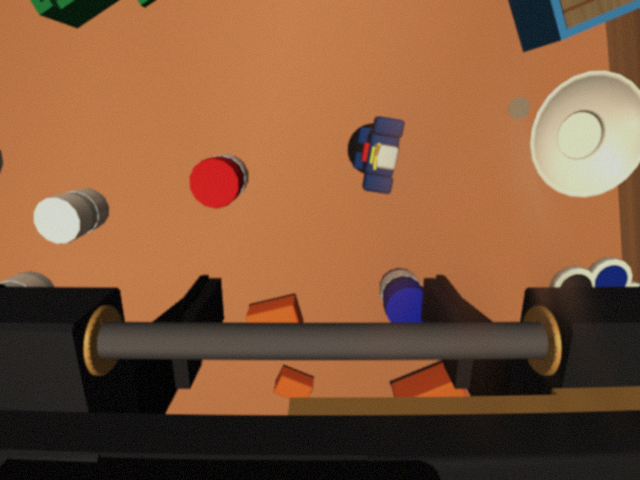

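The wrist view shows the blue lid at (405,298), partly behind the right finger, with nothing in the fingers' way. This fits the top-view estimate, so I'll grasp it.

```bash
python3 -m pendant '[[-1,-0.19,0.204,0.13,0,0,0],[-1,-0.19,0.204,0.14,0,0,0],[-1,-0.19,0.204,0.3,0,0,0],[-1,-0.19,0.204,0.46,0,0,0],[-1,-0.19,0.204,0.46,0,0,0],[1,-0.19,0.204,0.46,0,0,0],[1,-0.19,0.204,0.46,0,0,0],[1,-0.19,0.204,0.46,0,0,0]]' 25
python3 -m pendant '[[1,0,0,0,0,0,0],[1,0,0,0,0,0,0],[1,0,0,-0.15,0,0,0],[1,0,0,-0.35,0,0,0],[1,0,0,-0.45,0,0,0],[1,0,0,-0.45,0,0,0]]'
python3 - <<'E'
from h import *
# grey tray: place blue at tray(-28,+31)
t=np.radians(-14.7);o=np.array([.5076,-.289])
for q in [(0,31),(0,-31)]:
    print(q,o+np.array([[np.cos(t),-np.sin(t)],[np.sin(t),np.cos(t)]])@np.array(q)/1000)
P=o+np.array([[np.cos(t),-np.sin(t)],[np.sin(t),np.cos(t)]])@np.array((0,31))/1000
plan((*P,.15,-14.7),(*P,.033,-14.7))
E
```

```text
time: 3.08
ee_pos: [0.6537, -0.0669, 0.0282]
eef_rot: [0.792, 0.61, 0.001, 0.001]
ft_force: [1.1, -0.2, 0.2]
width: 0.0646
grip_force: 0.0
time: 3.82
ee_pos: [0.6542, -0.0674, 0.1645]
eef_rot: [0.792, 0.61, 0.002, 0.001]
ft_force: [-0.8, 0.6, -1.1]
width: 0.0054
grip_force: 0.0
(0, 31) [ 0.5154665 -0.2590147]
(0, -31) [ 0.4997335 -0.3189853]
t 3.83 pos [ 0.6542 -0.0674  0.1645] yaw_y -14.8 w 0.0054 grip 0.0 F [-0.8  0.6 -1.1]
[-0.736, -0.284, 0.046] [0.002, -0.001, -0.001] dist 237 mm 0 deg
[-0.736, -0.286, 0.436] [0.002, -0.001, -0.001] dist 271 mm 0 deg
```

The fingers are slow, about 80 mm/s, so I lifted before they had closed. Checking whether the pot still stands.

```bash
python3 -m pendant '[[-1,-0.2,0,0,0,0,0],[-1,-0.4,0,0,0,0,0],[-1,-0.4,0,0,0,0,0],[-1,-0.4,0,0,0,0,0],[-1,-0.4,0,0,0,0,0],[-1,-0.4,0,0,0,0,0],[-1,-0.4,0,0,0,0,0],[-1,-0.4,0,0,0,0,0]]'
python3 - <<'E'
from h import *
c=optics.camera('top'); print(blobs(c,(112,150,70),(130,255,255),.044))
I=c['pixels'][60:330,240:620]; cv2.imwrite('pics/t2.png',cv2.resize(I,None,fx=2,fy=2)[:,:,::-1])
plan((.6526,-.0659,.12,-14.7),(.6526,-.0659,.025,-14.7))
E
```

```text
time: 4.82
ee_pos: [0.6222, -0.1829, 0.1615]
eef_rot: [0.792, 0.61, 0.0, -0.0]
ft_force: [-0.2, -0.4, -0.3]
width: 0.078
grip_force: 0.0
[(array([365., 154.]), array([652.6, -65.9]), array([30.2, 30.7]), 1.2), (array([384.,  71.]), array([805.4, -98.5]), array([22.8, 23.2]), 89.6)]
t 4.88 pos [ 0.6222 -0.1829  0.1615] yaw_y -14.8 w 0.0812 grip 0.0 F [-0.1  0.9 -0.3]
[0.403, -0.001, 0.138] [0.0, -0.0, -0.0] dist 128 mm 0 deg
[0.403, -0.001, 0.455] [0.0, -0.0, -0.0] dist 182 mm 0 deg
```

View pics/t2.png

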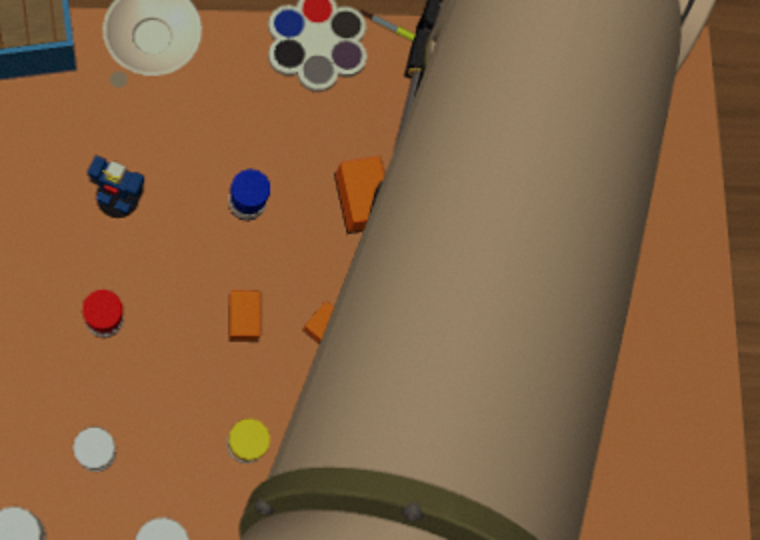

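The blue pot hasn't moved: it is at (250,190) in the crop. Retrying with a longer close.

```bash
python3 -m pendant '[[-0.5,0.2,0,0.07,0,0,0],[-0.5,0.4,0,0.14,0,0,0],[-0.5,0.403,0,0.14,0,0,0],[-0.5,0.403,0,0.3,0,0,0],[-0.5,0.403,0,0.455,0,0,0],[-0.5,0.403,0,0.455,0,0,0],[1,0.403,0,0.455,0,0,0],[1,0.403,0,0.455,0,0,0]]' 25 | tail -2
python3 -m pendant '[[1,0,0,0,0,0,0],[1,0,0,0,0,0,0],[1,0,0,0,0,0,0],[1,0,0,0,0,0,0]]'
python3 -m pendant '[[1,0,0,-0.15,0,0,0],[1,0,0,-0.35,0,0,0],[1,0,0,-0.4,0,0,0],[1,0,0,-0.4,0,0,0]]'
python3 - <<'E'
from h import *
P=(.5155,-.259)
plan((*P,.15,-14.7),(*P,.033,-14.7))
E
```

```text
width: 0.0526
grip_force: 0.0
time: 6.38
ee_pos: [0.6534, -0.0662, 0.0258]
eef_rot: [0.792, 0.61, 0.0, 0.0]
ft_force: [-1.1, 0.7, 6.3]
width: 0.0337
grip_force: 25.0
time: 6.88
ee_pos: [0.6533, -0.0661, 0.1456]
eef_rot: [0.792, 0.61, 0.001, 0.0]
ft_force: [0.4, -0.4, -1.4]
width: 0.0334
grip_force: 25.0
t 6.88 pos [ 0.6533 -0.0661  0.1456] yaw_y -14.8 w 0.0334 grip 25.0 F [ 0.4 -0.4 -1.4]
[-0.739, -0.28, -0.016] [0.001, -0.0, -0.001] dist 237 mm 0 deg
[-0.739, -0.281, 0.374] [0.001, -0.0, -0.001] dist 262 mm 0 deg
```

```bash
python3 -m pendant '[[1,-0.19,-0.07,-0.02,0,0,0],[1,-0.38,-0.14,-0.02,0,0,0],[1,-0.57,-0.21,-0.02,0,0,0],[1,-0.739,-0.28,-0.02,0,0,0],[1,-0.739,-0.28,0,0,0,0],[1,-0.739,-0.28,0.15,0,0,0],[1,-0.739,-0.28,0.3,0,0,0],[1,-0.739,-0.28,0.36,0,0,0]]'
python3 -m pendant '[[1,0,0,0.02,0,0,0],[1,0,0,0.022,0,0,0],[-0.2,0,0,0.022,0,0,0],[-0.2,0,0,0.022,0,0,0],[-0.2,0,0,0.022,0,0,0]]'
python3 -m pendant '[[-0.2,0,0,-0.15,0,0,0],[-0.2,0,0,-0.35,0,0,0],[-0.3,0,0,-0.4,0,0,0],[-0.3,0.15,0.1,-0.4,0,0,0]]'
python3 - <<'E'
from h import *
c=optics.camera('wrist'); cv2.imwrite('pics/w3.png',c['pixels'][:,:,::-1])
plan((.5487,-.0626,.1,0),(.5487,-.0626,.022,0))
E
```

```text
time: 7.88
ee_pos: [0.5132, -0.2574, 0.0331]
eef_rot: [0.792, 0.611, -0.002, -0.003]
ft_force: [-0.0, 0.3, -0.3]
width: 0.0333
grip_force: 25.0
time: 8.5
ee_pos: [0.5156, -0.2592, 0.0309]
eef_rot: [0.792, 0.61, 0.0, 0.0]
ft_force: [-0.4, -0.5, 0.2]
width: 0.0499
grip_force: 0.0
time: 9.0
ee_pos: [0.5547, -0.2272, 0.1527]
eef_rot: [0.794, 0.607, 0.001, 0.002]
ft_force: [0.7, -0.2, 0.1]
width: 0.0561
grip_force: 0.0
t 9.05 pos [ 0.5614 -0.2167  0.1509] yaw_y -14.5 w 0.0563 grip 0.0 F [ 3.1  9.1 -0.9]
[0.486, -0.17, 0.171] [0.002, -0.002, -0.121] dist 163 mm 15 deg
[0.485, -0.171, 0.431] [0.002, -0.002, -0.121] dist 201 mm 15 deg
```

View pics/w3.png

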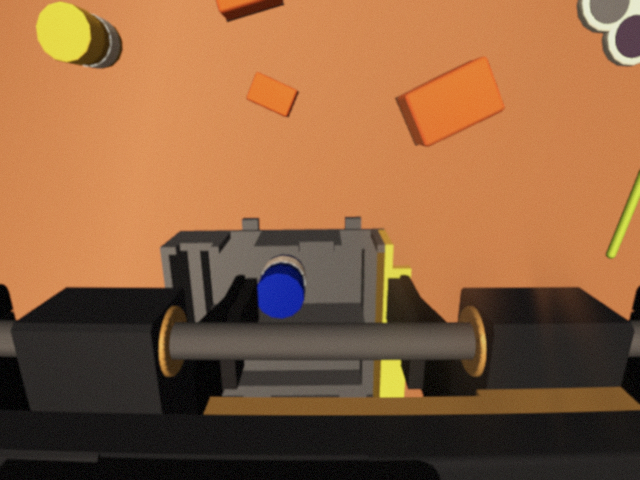

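The blue pot stands in the grey tray's near compartment, at (280,290). Next is the sanding block.

```bash
python3 -m pendant '[[-0.5,0.2,-0.08,0.08,0,0,-0.06],[-0.5,0.4,-0.17,0.17,0,0,-0.121],[-0.5,0.486,-0.171,0.2,0,0,-0.121],[-0.5,0.486,-0.171,0.3,0,0,-0.121],[-0.5,0.486,-0.171,0.435,0,0,-0.121],[-0.5,0.486,-0.171,0.444,0,0,-0.121],[-0.5,0.486,-0.171,0.444,0,0,-0.121],[1,0.486,-0.171,0.444,0,0,-0.121]]' 20 
python3 -m pendant '[[1,0,0,0,0,0,0],[1,0,0,0,0,0,0],[1,0,0,0,0,0,0],[1,0,0,0,0,0,0]]'
python3 -m pendant '[[1,0,0,-0.15,0,0,0],[1,0,0,-0.35,0,0,0],[1,0,0,-0.4,0,0,0],[1,0,0,-0.4,0,0,0]]'
python3 - <<'E'
from h import *
P=(.4997,-.319)
plan((*P,.14,-14.7),(*P,.022,-14.7))
E
```

```text
time: 10.05
ee_pos: [0.5433, -0.0692, 0.0175]
eef_rot: [0.709, 0.706, 0.0, 0.0]
ft_force: [0.1, -0.1, 0.6]
width: 0.0607
grip_force: 0.0
time: 10.55
ee_pos: [0.5435, -0.0692, 0.0175]
eef_rot: [0.709, 0.706, 0.0, 0.0]
ft_force: [0.2, -0.4, 2.7]
width: 0.0399
grip_force: 20.0
time: 11.05
ee_pos: [0.5437, -0.0691, 0.1377]
eef_rot: [0.709, 0.706, 0.001, 0.0]
ft_force: [-0.2, -0.3, -0.9]
width: 0.0399
grip_force: 20.0
t 11.05 pos [ 0.5437 -0.0691  0.1377] yaw_y -0.2 w 0.0399 grip 20.0 F [-0.2 -0.3 -0.9]
[-0.834, -0.143, -0.008] [0.001, -0.0, 0.12] dist 254 mm 14 deg
[-0.834, -0.144, 0.385] [0.001, -0.0, 0.12] dist 279 mm 14 deg
```

```bash
python3 -m pendant '[[1,-0.2,-0.04,-0.01,0,0,0.06],[1,-0.4,-0.08,-0.01,0,0,0.12],[1,-0.6,-0.12,-0.01,0,0,0.12],[1,-0.8,-0.143,-0.01,0,0,0.12],[1,-0.85,-0.143,0,0,0,0.12],[1,-0.85,-0.143,0.15,0,0,0.12],[1,-0.85,-0.143,0.3,0,0,0.12],[1,-0.85,-0.143,0.36,0,0,0.12]]'
python3 -m pendant '[[1,0,0,0.02,0,0,0],[1,0,0,0.023,0,0,0],[-0.3,0,0,0.023,0,0,0],[-0.3,0,0,0.023,0,0,0],[-0.3,0,0,0.023,0,0,0]]'
python3 -m pendant '[[-0.3,0,0,-0.15,0,0,0],[-0.3,0,0,-0.35,0,0,0],[-0.3,0,0,-0.5,0,0,0],[-0.3,0.3,0,-0.6,0,0,0],[-0.3,0.55,0,-0.6,0,0,0],[-0.3,0.55,0,-0.6,0,0,0]]'
python3 - <<'E'
from h import *
c=optics.camera('wrist'); cv2.imwrite('pics/w4.png',c['pixels'][:,:,::-1])
plan((.536,.264,.2,103.7))
E
```

```text
time: 12.05
ee_pos: [0.4974, -0.322, 0.0252]
eef_rot: [0.791, 0.611, -0.001, -0.003]
ft_force: [-0.1, -0.0, -1.6]
width: 0.0396
grip_force: 20.0
time: 12.68
ee_pos: [0.4996, -0.3241, 0.0229]
eef_rot: [0.792, 0.611, 0.0, 0.0]
ft_force: [-0.2, -0.7, -1.4]
width: 0.0553
grip_force: 0.0
time: 13.42
ee_pos: [0.5418, -0.1614, 0.2031]
eef_rot: [0.791, 0.612, 0.001, 0.0]
ft_force: [-0.4, 0.8, 0.4]
width: 0.0567
grip_force: 0.0
t 13.47 pos [ 0.5437 -0.1554  0.2031] yaw_y -14.2 w 0.0565 grip 0.0 F [3.1 5.4 0.2]
[1.349, -0.368, 0.015] [0.002, -0.001, -0.982] dist 419 mm 118 deg
```

View pics/w4.png

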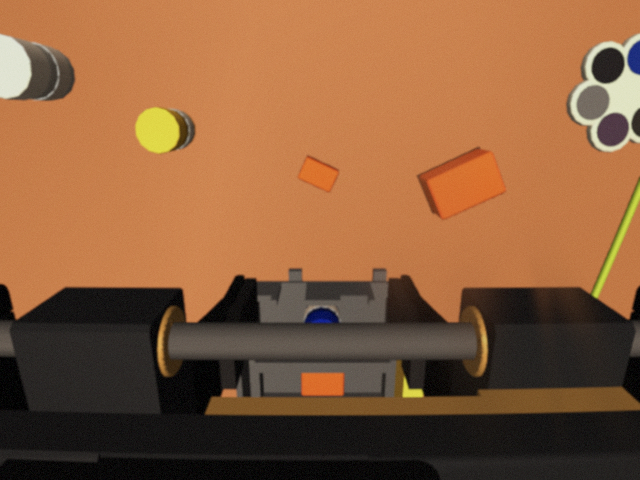

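The block sits flat in the other grey compartment, at (322,384). Now I'll go to the green tray and turn the tool across its divider.

```bash
python3 -m pendant '[[-0.3,0.15,-0.1,0,0,0,-0.08],[-0.3,0.3,-0.1,0,0,0,-0.16],[-0.3,0.5,-0.1,0,0,0,-0.25],[-0.3,0.65,-0.1,0,0,0,-0.33],[-0.3,0.8,-0.1,0,0,0,-0.42],[-0.3,0.95,-0.1,0,0,0,-0.5],[-0.3,1,-0.1,0,0,0,-0.59],[-0.3,1,-0.1,0,0,0,-0.67]]' >/dev/null
python3 -m pendant '[[-0.3,0,0,0,0,0,-0.08],[-0.3,0,0,0,0,0,-0.16],[-0.3,0,0,0,0,0,-0.25],[-0.3,0,0,0,0,0,-0.3],[-0.3,0,0,0,0,0,-0.3],[-0.3,0,0,0,0,0,-0.3]]'
python3 - <<'E'
from h import *
plan((.63,.285,.22,103.7))
E
```

```text
time: 15.22
ee_pos: [0.5879, 0.1332, 0.2024]
eef_rot: [-0.101, 0.995, 0.0, 0.0]
ft_force: [0.0, 0.7, -0.9]
width: 0.0568
grip_force: 0.0
t 15.22 pos [0.5879 0.1332 0.2024] yaw_y 101.6 w 0.0568 grip 0.0 F [ 0.   0.7 -0.9]
[-0.239, 0.467, -0.059] [0.0, 0.0, -0.018] dist 158 mm 2 deg
```

```bash
python3 -m pendant '[[-0.3,-0.1,0.2,-0.05,0,0,-0.018],[-0.3,-0.2,0.4,-0.06,0,0,-0.018],[-0.3,-0.24,0.47,-0.06,0,0,-0.018],[-0.3,-0.24,0.47,-0.06,0,0,-0.018],[-0.3,-0.24,0.47,-0.06,0,0,-0.018],[-0.3,-0.24,0.47,-0.06,0,0,-0.018]]' |head -2
python3 - <<'E'
from h import *
plan((.63,.285,.22,103.7))
c=optics.camera('wrist'); I=rect(c,.046,.39,.65,.14,.39,.5)
t=optics.camera('top'); J=rect(t,.06,.40,.62,-.40,-.18,.3)
cv2.imwrite('pics/gwrist.png',cv2.convertScaleAbs(c['pixels'][:,:,::-1],alpha=1.3)); print(I.shape,J.shape)
J=cv2.resize(J,(600,600)); cv2.imwrite('pics/gtop.png',cv2.convertScaleAbs(J[:,:,::-1],alpha=1.6))
M=cv2.Rodrigues(c['rvec'])[0]; print(-M.T@c['tvec'], M[2])
E
```

```text
time: 15.98
ee_pos: [0.63, 0.2845, 0.2207]
t 15.97 pos [0.63   0.2845 0.2207] yaw_y 103.8 w 0.0566 grip 0.0 F [ 0.1 -0.6  0.8]
[-0.001, 0.002, 0.002] [-0.0, 0.0, 0.001] dist 1 mm 0 deg
(520, 500, 3) (734, 734, 3)
[0.55627901 0.26716153 0.36701477] [ 0.26842722  0.06462194 -0.96112998]
```

View pics/gwrist.png

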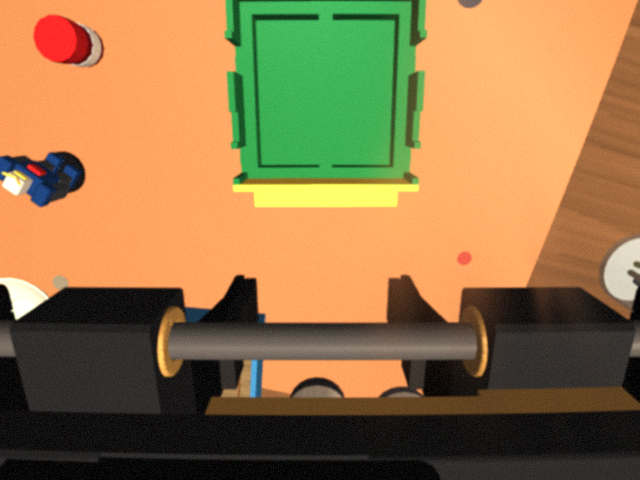

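View pics/gtop.png

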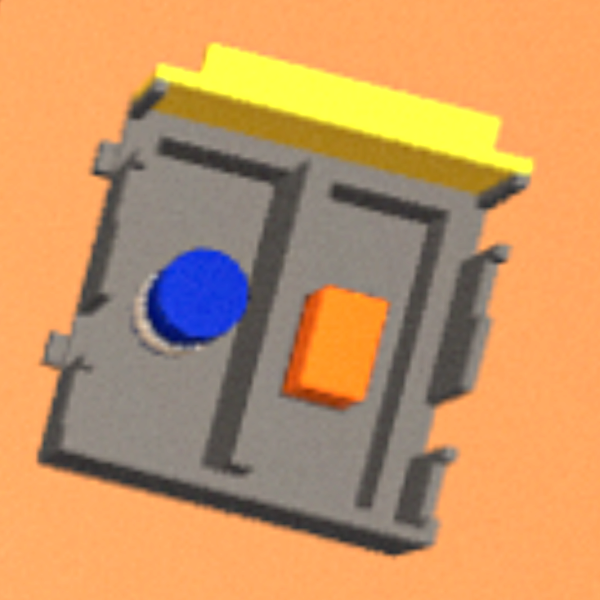

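The wrist view shows the green tray's yellow lip edge from (255,206) to (398,206), with the divider at column ~327. In the grey crop, the lip edge runs from (210,45) to (500,120), and the blue pot and block are one to a compartment. Working out both poses.

Run:
```python
from h import *
plan()
c=optics.camera('wrist')
P=w(c,[(254.5,206.5),(398,206.5)],.06)[:,:2]; d=P[0]-P[1]; m=P.mean(0)
# +y_tray: from right px to left?  tool y=103.7deg
a=np.degrees(np.arctan2(d[1],d[0])); print('lip',m,a,np.linalg.norm(d))
Q=w(c,[(326,14)],.046)[0,:2]; print('div end',Q)
for n in('top',):
    t=optics.camera(n); M=cv2.Rodrigues(t['rvec'])[0]; print(-M.T@t['tvec'])
b=blobs(c,(20,120,100),(34,255,255),.06,300); print(b)
yaw=a+90 if a<0 else a-90; u=np.array([np.cos(np.radians(yaw)),np.sin(np.radians(yaw))]); print(yaw,'origin',m-.085*u, 'axis through Q', (Q-m)@u,(Q-m)@[-u[1],u[0]])
```

```text
t 16.07 pos [0.6299 0.2849 0.2207] yaw_y 103.8 w 0.0567 grip 0.0 F [-0.3 -0.  -0.7]
lip [0.61968114 0.28619708] -76.24658767136549 0.11074286366395844
div end [0.48526893 0.25289902]
[0.3273612  0.01237376 0.94898184]
[(array([320., 190.]), array([609.2, 282.2]), array([ 21.6, 141.3]), 13.9)]
13.75341232863451 origin [0.53711827 0.26598886] axis through Q -0.13847473876287858 -0.00038766640709418654
```

```bash
python3 -c "
from h import *
plan((.5366,.265,.15,103.75),(.5366,.265,.026,103.75))"
```

```text
t 16.18 pos [0.6298 0.2854 0.2207] yaw_y 103.8 w 0.0565 grip 0.0 F [ 0.5 -0.1 -0.4]
[0.318, 0.008, 0.235] [0.0, 0.0, 0.001] dist 119 mm 0 deg
[0.318, 0.008, 0.649] [0.0, 0.0, 0.001] dist 217 mm 0 deg
```

```bash
python3 -m pendant '[[-0.3,0.16,0.004,0.1,0,0,0],[-0.3,0.318,0.008,0.2,0,0,0],[-0.3,0.318,0.008,0.3,0,0,0],[-0.3,0.318,0.008,0.45,0,0,0],[-0.3,0.318,0.008,0.6,0,0,0],[-0.3,0.318,0.008,0.649,0,0,0],[-0.3,0.318,0.008,0.649,0,0,0],[1,0.318,0.008,0.649,0,0,0]]' 60
python3 -m pendant '[[1,0,0,0,0,0,0],[1,0,0,0,0,0,0],[1,0,0,0,0,0,0],[1,0,0,0,0,0,0],[1,0,0,0,0,0,0],[1,0,0,0,0,0,0]]'
python3 -m pendant '[[1,0,0,-0.05,0,0,0],[1,0,0,-0.15,0,0,0],[1,0,0,-0.3,0,0,0],[1,0,0,-0.45,0,0,0],[1,0,0,-0.6,0,0,0],[1,0,0,-0.6,0,0,0],[1,0,0,-0.6,0,0,0]]'
python3 - <<'E'
from h import *
c=optics.camera('scene'); cv2.imwrite('pics/s5.png',c['pixels'][:,:,::-1])
plan()
E
```

```text
time: 17.18
ee_pos: [0.5377, 0.2661, 0.0276]
eef_rot: [-0.121, 0.993, 0.001, 0.001]
ft_force: [-0.2, 0.3, -0.5]
width: 0.0526
grip_force: 0.0
time: 17.92
ee_pos: [0.5366, 0.2654, 0.0257]
eef_rot: [-0.121, 0.993, -0.0, 0.0]
ft_force: [-0.2, -2.6, 1.4]
width: 0.0091
grip_force: 60.0
time: 18.8
ee_pos: [0.536, 0.2654, 0.2053]
eef_rot: [-0.121, 0.993, -0.0, -0.0]
ft_force: [0.8, -0.2, -2.5]
width: 0.0095
grip_force: 60.0
t 18.85 pos [0.5358 0.2652 0.2046] yaw_y 103.9 w 0.0094 grip 60.0 F [-0.4 -0.2 -2.4]
```

View pics/s5.png

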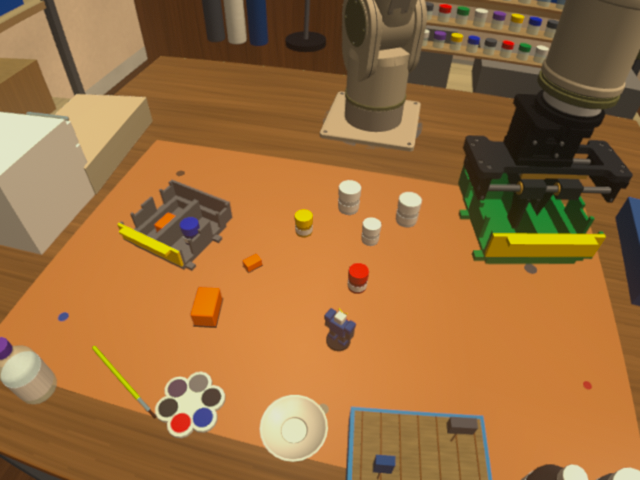

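The green tray is held level, with its yellow end at (545,245). I'll carry it over in stages, turning it clockwise seen from above.

```bash
python3 -c "
from h import *
plan((.54,.05,.2,103.8-80))"
```

```text
t 18.85 pos [0.5358 0.2652 0.2046] yaw_y 103.9 w 0.0094 grip 60.0 F [-0.4 -0.2 -2.4]
[0.159, -0.7, 0.016] [-0.001, -0.001, 0.668] dist 215 mm 80 deg
```

```bash
python3 -m pendant '[[1,0.02,-0.09,0,0,0,0.08],[1,0.04,-0.17,0,0,0,0.17],[1,0.06,-0.26,0,0,0,0.25],[1,0.08,-0.35,0,0,0,0.33],[1,0.1,-0.43,0,0,0,0.42],[1,0.12,-0.52,0,0,0,0.5],[1,0.14,-0.61,0,0,0,0.58],[1,0.16,-0.7,0,0,0,0.67]]'
python3 -m pendant '[[1,0,0,0,0,0,0],[1,0,0,0,0,0,0]]' >/dev/null
python3 -c "
from h import *
plan((.52,-.16,.2,23.8-80))"
```

```text
time: 19.85
ee_pos: [0.5395, 0.0492, 0.2042]
eef_rot: [0.55, 0.835, -0.001, -0.001]
ft_force: [-0.0, 0.0, -2.5]
width: 0.0097
grip_force: 60.0
t 20.10 pos [0.5398 0.0509 0.2047] yaw_y 23.7 w 0.0098 grip 60.0 F [ 0.5  0.9 -1.9]
[-0.617, -0.343, 0.016] [-0.001, 0.0, 0.666] dist 212 mm 80 deg
```

```bash
python3 -m pendant '[[1,-0.08,-0.04,0,0,0,0.08],[1,-0.16,-0.08,0,0,0,0.17],[1,-0.24,-0.13,0,0,0,0.25],[1,-0.32,-0.17,0,0,0,0.33],[1,-0.4,-0.21,0,0,0,0.42],[1,-0.48,-0.26,0,0,0,0.5],[1,-0.55,-0.3,0,0,0,0.58],[1,-0.62,-0.34,0,0,0,0.67]]' |head -3
python3 -m pendant '[[1,0,0,0,0,0,0],[1,0,0,0,0,0,0]]' >/dev/null
python3 -c "
from h import *
plan((.508,-.289,.2,-104.7))"
```

```text
time: 21.1
ee_pos: [0.5213, -0.1605, 0.2052]
eef_rot: [0.959, 0.285, -0.0, -0.0]
t 21.35 pos [ 0.5215 -0.1596  0.2052] yaw_y -56.5 w 0.0098 grip 60.0 F [ 1.1  0.6 -2.5]
[-0.275, 0.335, 0.017] [-0.0, 0.0, 0.402] dist 130 mm 48 deg
```

```bash
python3 -m pendant '[[1,-0.05,0.06,0,0,0,0.08],[1,-0.11,0.13,0,0,0,0.16],[1,-0.17,0.2,0,0,0,0.24],[1,-0.22,0.27,0,0,0,0.32],[1,-0.275,0.335,0,0,0,0.402],[1,-0.275,0.335,0,0,0,0.402],[1,-0.275,0.335,0,0,0,0.402],[1,-0.275,0.335,0,0,0,0.402]]' |head -3
python3 - <<'E'
from h import *
plan((.508,-.289,.11,-104.7),(.508,-.289,.079,-104.7))
c=optics.camera('wrist'); cv2.imwrite('pics/w6.png',cv2.convertScaleAbs(c['pixels'][:,:,::-1],alpha=1.3))
E
```

```text
time: 22.35
ee_pos: [0.5079, -0.2889, 0.2055]
eef_rot: [0.992, -0.129, -0.0, -0.0]
t 22.35 pos [ 0.5079 -0.2889  0.2055] yaw_y -104.8 w 0.0097 grip 60.0 F [-0.4  0.2 -2.5]
[0.001, 0.001, 0.318] [-0.0, 0.0, -0.001] dist 95 mm 0 deg
[0.001, 0.001, 0.422] [-0.0, 0.0, -0.001] dist 126 mm 0 deg
```

View pics/w6.png

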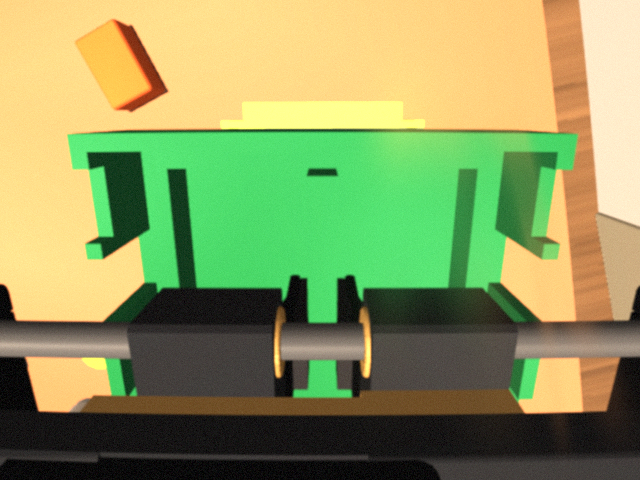

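The grey lip shows at columns 243–404 (mid 323) and the green end wall at 70–576 (mid 323), so they are aligned sideways. Next, check the offset along the tray axis.

Run:
```python
from h import *
c=optics.camera('wrist')
s=r.read_state(); zt=s['ee_pos'][2]-.0257
u=np.array([np.cos(np.radians(-14.7)),np.sin(np.radians(-14.7))]);n=np.array([-u[1],u[0]])
for name,px_,z in(('grey lip outer',[(243,101),(404,101)],.06),('green wall far top edge',[(70,132),(576,132)],zt+.06)):
    P=w(c,px_,z)[:,:2]; m=P.mean(0)-s['ee_pos'][:2]; d=P[1]-P[0]; print(name,'along',m@u,'across',m@n,'len',np.linalg.norm(d),'ang',np.degrees(np.arctan2(d[1],d[0])))
```

```text
grey lip outer along 0.08660495941351513 across -0.00032996870204527254 len 0.11054446586313557 ang -104.88642893297865
green wall far top edge along 0.07229478135374558 across 0.00041133689918610924 len 0.1378844726618047 ang -104.88836000496725
```

```bash
python3 -m pendant '[[1,0.006,0,0.1,0,0,0],[1,0.006,0,0.2,0,0,0],[1,0.006,0,0.3,0,0,0],[1,0.006,0,0.36,0,0,0],[1,0.006,0,0.38,0,0,0],[1,0.006,0,0.39,0,0,0],[1,0.006,0,0.4,0,0,0],[1,0.006,0,0.405,0,0,0]]' |head -4
python3 -m pendant '[[1,0,0,0.005,0,0,0],[1,0,0,0.01,0,0,0],[1,0,0,0.015,0,0,0],[1,0,0,0.018,0,0,0],[1,0,0,0.018,0,0,0]]'
python3 - <<'E'
from h import *
plan()
c=optics.camera('scene'); I=c['pixels'][120:320,80:300]; cv2.imwrite('pics/s7.png',cv2.resize(I,None,fx=3,fy=3,interpolation=cv2.INTER_CUBIC)[:,:,::-1])
E
```

```text
time: 23.45
ee_pos: [0.5093, -0.2909, 0.0845]
eef_rot: [0.991, -0.131, 0.0, -0.0]
ft_force: [0.2, -0.5, -2.5]
time: 24.08
ee_pos: [0.509, -0.2908, 0.0786]
eef_rot: [0.991, -0.131, -0.0, -0.0]
ft_force: [-0.5, -1.0, -2.9]
width: 0.0096
grip_force: 60.0
t 24.07 pos [ 0.509  -0.2908  0.0786] yaw_y -105.0 w 0.0096 grip 60.0 F [-0.5 -1.  -2.9]
```

View pics/s7.png

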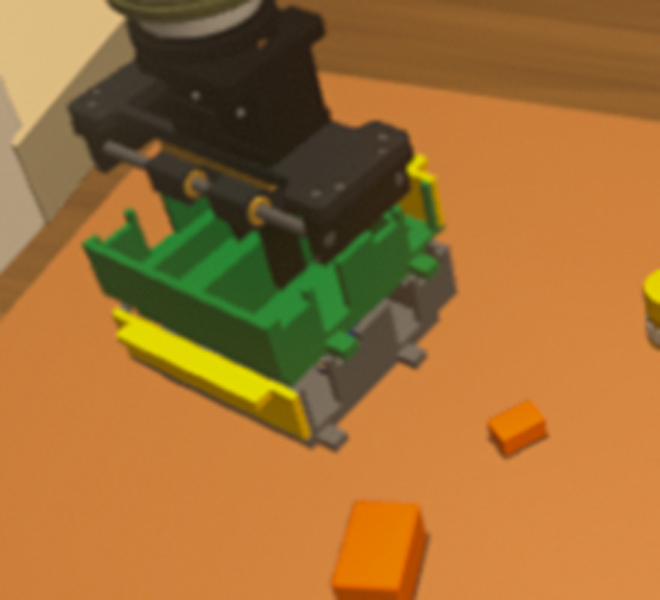

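The green feet line up with the grey notches, at (340,343) and (425,265). The underside is about 53 mm up with no contact yet. Lowering another 1 mm and releasing.

```bash
python3 -m pendant '[[1,0,0,0.003,0,0,0],[1,0,0,0.004,0,0,0],[-0.1,0,0,0.004,0,0,0],[-0.1,0,0,0.004,0,0,0],[-0.1,0,0,0.004,0,0,0],[-0.1,0,0,0.004,0,0,0],[-0.1,0,0,0.004,0,0,0],[-0.1,0,0,0.004,0,0,0]]'
python3 -m pendant '[[-0.1,0,0,-0.1,0,0,0],[-0.1,0,0,-0.3,0,0,0],[-0.1,0,0,-0.45,0,0,0],[-0.1,0,0,-0.45,0,0,0],[-0.1,0,0,-0.45,0,0,0]]'
python3 - <<'E'
from h import *
plan((.5453,.0571,.2,-14.7))
c=optics.camera('scene'); I=c['pixels'][120:320,80:300]; cv2.imwrite('pics/s8.png',cv2.resize(I,None,fx=3,fy=3,interpolation=cv2.INTER_CUBIC)[:,:,::-1])
c=optics.camera('wrist'); cv2.imwrite('pics/w8.png',c['pixels'][:,:,::-1])
E
```

```text
time: 25.12
ee_pos: [0.509, -0.2909, 0.0775]
eef_rot: [0.991, -0.131, 0.0, -0.0]
ft_force: [0.1, 0.1, -0.0]
width: 0.0475
grip_force: 0.0
time: 25.75
ee_pos: [0.5088, -0.2906, 0.2119]
eef_rot: [0.991, -0.131, -0.0, -0.0]
ft_force: [0.6, 0.4, -0.3]
width: 0.0476
grip_force: 0.0
t 25.75 pos [ 0.5088 -0.2906  0.2119] yaw_y -105.0 w 0.0476 grip 0.0 F [ 0.6  0.4 -0.3]
[-0.183, -1.151, 0.04] [-0.0, 0.0, -0.753] dist 350 mm 90 deg
```

View pics/s8.png

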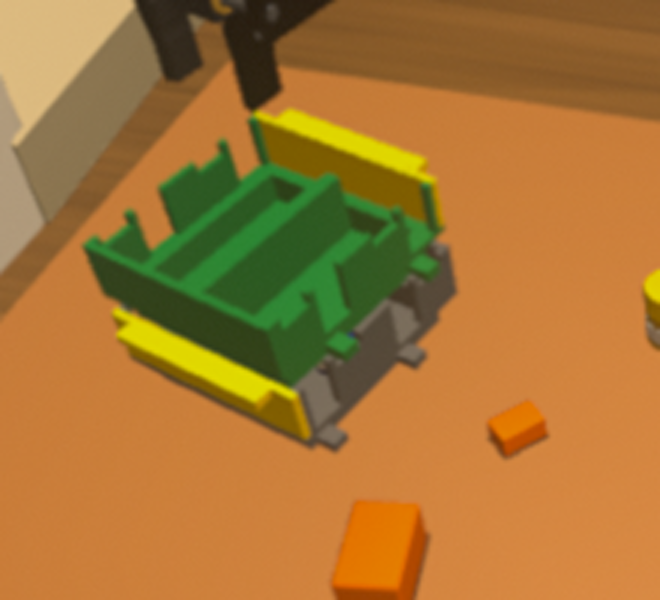

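The green tray sits level on the grey one with the yellow ends opposite. Now the red pot.

```bash
python3 -m pendant '[[-0.3,-0.02,-0.12,0,0,0,-0.08],[-0.4,-0.05,-0.25,0,0,0,-0.17],[-0.5,-0.07,-0.4,0,0,0,-0.25],[-0.5,-0.09,-0.55,0,0,0,-0.34],[-0.5,-0.11,-0.7,0,0,0,-0.42],[-0.5,-0.13,-0.85,0,0,0,-0.5],[-0.5,-0.15,-1,0,0,0,-0.59],[-0.5,-0.17,-1,0,0,0,-0.67]]' >/dev/null
python3 -m pendant '[[-0.5,0,0,0,0,0,-0.08],[-0.5,0,0,0,0,0,-0.08],[-0.5,0,0,0,0,0,-0.08]]' >/dev/null
python3 -c "
from h import *
plan((.5453,.0571,.12,-14.7),(.5453,.0571,.025,-14.7))"
```

```text
t 27.23 pos [0.5373 0.0119 0.212 ] yaw_y -15.3 w 0.0651 grip 0.0 F [ 0.5 -0.1  0.3]
[0.152, -0.014, 0.306] [-0.0, 0.0, -0.005] dist 103 mm 1 deg
[0.153, -0.013, 0.623] [-0.0, 0.0, -0.005] dist 193 mm 1 deg
```

```bash
python3 -m pendant '[[-0.5,0.152,-0.014,0.1,0,0,-0.005],[-0.5,0.152,-0.014,0.2,0,0,-0.005],[-0.5,0.152,-0.014,0.35,0,0,-0.005],[-0.5,0.152,-0.014,0.5,0,0,-0.005],[-0.5,0.152,-0.014,0.623,0,0,-0.005],[-0.5,0.152,-0.014,0.623,0,0,-0.005],[-0.5,0.152,-0.014,0.623,0,0,-0.005],[1,0.152,-0.014,0.623,0,0,-0.005]]' 25 |head -2
python3 -m pendant '[[1,0,0,0,0,0,0],[1,0,0,0,0,0,0],[1,0,0,0,0,0,0],[1,0,0,0,0,0,0],[1,0,0,0,0,0,0]]'
python3 -m pendant '[[1,0,0,-0.15,0,0,0],[1,0,0,-0.35,0,0,0],[1,0,0,-0.55,0,0,0],[1,0,0,-0.55,0,0,0],[1,0,0,-0.55,0,0,0]]' |head -2
python3 - <<'E'
from h import *
t=np.radians(-14.8); o=np.array([.5092,-.2908]); n=np.array([-np.sin(t),np.cos(t)])
print(o+.031*n,o-.031*n)
plan((*(o-.031*n),.19,-14.8),(*(o-.031*n),.083,-14.8))
E
```

```text
time: 28.22
ee_pos: [0.5465, 0.0574, 0.0274]
time: 28.85
ee_pos: [0.5454, 0.0573, 0.0259]
eef_rot: [0.79, 0.613, 0.0, -0.0]
ft_force: [-1.0, 0.3, 4.6]
width: 0.0336
grip_force: 25.0
time: 29.48
ee_pos: [0.5448, 0.0573, 0.1899]
[ 0.51711882 -0.26082847] [ 0.50128118 -0.32077153]
t 29.48 pos [0.5448 0.0573 0.1899] yaw_y -14.4 w 0.0337 grip 25.0 F [-0.7 -0.5 -0.3]
[-1.257, 0.173, -0.0] [-0.0, 0.0, 0.003] dist 381 mm 0 deg
[-1.257, 0.173, 0.356] [-0.0, 0.0, 0.003] dist 395 mm 0 deg
```

```bash
python3 -m pendant '[[1,-0.2,0.03,-0.01,0,0,0.003],[1,-0.4,0.06,-0.01,0,0,0.003],[1,-0.6,0.09,-0.01,0,0,0.003],[1,-0.8,0.12,-0.01,0,0,0.003],[1,-1,0.15,-0.01,0,0,0.003],[1,-1,0.173,-0.01,0,0,0.003],[1,-1,0.173,0,0,0,0.003]]' >/dev/null
python3 -m pendant '[[1,-0.2,0,0,0,0,0],[1,-0.257,0,0,0,0,0],[1,-0.257,0,0,0,0,0],[1,-0.257,0,0.1,0,0,0],[1,-0.257,0,0.2,0,0,0],[1,-0.257,0,0.3,0,0,0],[1,-0.257,0,0.33,0,0,0],[1,-0.257,0,0.33,0,0,0]]' |head -4
python3 -c "
from h import *
plan((.5013,-.3208,.083,-14.8))"
```

```text
time: 31.35
ee_pos: [0.5016, -0.3194, 0.0915]
eef_rot: [0.792, 0.611, 0.0, -0.0]
ft_force: [0.4, 0.6, -0.2]
t 31.35 pos [ 0.5016 -0.3194  0.0915] yaw_y -14.7 w 0.0331 grip 25.0 F [ 0.4  0.6 -0.2]
[-0.005, 0.0, 0.028] [-0.0, -0.0, 0.001] dist 9 mm 0 deg
```

```bash
python3 -m pendant '[[1,0,0,0.02,0,0,0],[1,0,0,0.028,0,0,0],[1,0,0,0.028,0,0,0],[-0.2,0,0,0.028,0,0,0],[-0.2,0,0,0.028,0,0,0],[-0.2,0,0,0.028,0,0,0]]'
python3 -m pendant '[[-0.2,0,0,-0.15,0,0,0],[-0.2,0,0,-0.33,0,0,0],[-0.3,0.2,0,-0.35,0,0,0],[-0.5,0.4,0,-0.35,0,0,0],[-0.5,0.6,0,-0.35,0,0,0],[-0.5,0.8,0,-0.35,0,0,0],[-0.5,1,0,-0.35,0,0,0],[-0.5,1,0,-0.35,0,0,0]]' |head -2
python3 -m pendant '[[-0.5,0,0,0,0,0,0],[-0.5,0,0,0,0,0,0]]' |head -2
python3 -c "
from h import *
plan((.4293,.0606,.12,-14.7),(.4293,.0606,.025,-14.7))"
```

```text
time: 32.1
ee_pos: [0.5012, -0.3208, 0.0833]
eef_rot: [0.792, 0.61, 0.0, 0.0]
ft_force: [1.1, 0.2, -0.3]
width: 0.0505
grip_force: 0.0
time: 33.1
ee_pos: [0.5785, -0.0245, 0.1878]
time: 33.35
ee_pos: [0.5774, -0.0325, 0.1884]
t 33.35 pos [ 0.5774 -0.0325  0.1884] yaw_y -14.9 w 0.0650 grip 0.0 F [-0.1 -0.5 -0.2]
[0.173, -0.557, 0.228] [0.0, 0.0, -0.002] dist 188 mm 0 deg
[0.173, -0.557, 0.544] [0.0, 0.0, -0.002] dist 239 mm 0 deg
```

```bash
python3 -m pendant '[[-0.5,0.06,-0.18,0.05,0,0,0],[-0.5,0.12,-0.37,0.1,0,0,0],[-0.5,0.173,-0.557,0.15,0,0,0],[-0.5,0.173,-0.557,0.2,0,0,0],[-0.5,0.173,-0.557,0.3,0,0,0],[-0.5,0.173,-0.557,0.45,0,0,0],[-0.5,0.173,-0.557,0.544,0,0,0],[-0.5,0.173,-0.557,0.544,0,0,0]]' 25 |head -2
python3 -m pendant '[[-0.5,0,0,0,0,0,0],[1,0,0,0,0,0,0],[1,0,0,0,0,0,0],[1,0,0,0,0,0,0],[1,0,0,0,0,0,0],[1,0,0,0,0,0,0]]'
python3 -m pendant '[[1,0,0,-0.15,0,0,0],[1,0,0,-0.35,0,0,0],[1,0,0,-0.55,0,0,0],[1,0,0,-0.55,0,0,0],[1,0,0,-0.55,0,0,0]]' |head -2
python3 - <<'E'
from h import *
plan((.5171,-.2608,.19,-14.8),(.5171,-.2608,.083,-14.8))
E
```

```text
time: 34.35
ee_pos: [0.4286, 0.0602, 0.0237]
time: 35.1
ee_pos: [0.4295, 0.0622, 0.0252]
eef_rot: [0.792, 0.61, 0.0, -0.0]
ft_force: [-0.1, 0.6, 3.8]
width: 0.033
grip_force: 25.0
time: 35.72
ee_pos: [0.429, 0.0621, 0.1896]
t 35.73 pos [0.429  0.0621 0.1896] yaw_y -14.8 w 0.0336 grip 25.0 F [-0.3 -0.2 -0.5]
[-0.966, 0.558, -0.002] [-0.0, -0.0, 0.0] dist 335 mm 0 deg
[-0.966, 0.559, 0.355] [-0.0, -0.0, 0.0] dist 351 mm 0 deg
```

```bash
python3 -m pendant '[[1,-0.16,0.09,0,0,0,0],[1,-0.32,0.18,0,0,0,0],[1,-0.48,0.28,0,0,0,0],[1,-0.64,0.37,0,0,0,0],[1,-0.8,0.46,0,0,0,0],[1,-0.966,0.558,0,0,0,0],[1,-0.966,0.558,0,0,0,0],[1,-0.966,0.558,0.05,0,0,0]]' >/dev/null
python3 -m pendant '[[1,0,0,0.05,0,0,0],[1,0,0,0.15,0,0,0],[1,0,0,0.25,0,0,0],[1,0,0,0.28,0,0,0],[1,0,0,0.28,0,0,0]]' |head -4
python3 -c "
from h import *
plan((.5171,-.2608,.0825,-14.8))"
```

```text
time: 37.35
ee_pos: [0.5171, -0.26, 0.0908]
eef_rot: [0.792, 0.611, -0.0, -0.0]
ft_force: [0.3, 0.6, 0.5]
t 37.35 pos [ 0.5171 -0.26    0.0908] yaw_y -14.7 w 0.0335 grip 25.0 F [0.3 0.6 0.5]
[-0.003, 0.001, 0.028] [-0.0, -0.0, 0.001] dist 8 mm 0 deg
```

```bash
python3 -m pendant '[[1,0,0,0.02,0,0,0],[1,0,0,0.028,0,0,0],[1,0,0,0.028,0,0,0],[-0.2,0,0,0.028,0,0,0],[-0.2,0,0,0.028,0,0,0],[-0.2,0,0,0.028,0,0,0]]'
python3 -m pendant '[[-0.2,0,0,-0.15,0,0,0],[-0.2,0,0,-0.33,0,0,0],[-0.3,0.2,0,-0.35,0,0,0],[-0.5,0.4,0,-0.35,0,0,0],[-0.5,0.6,0,-0.35,0,0,0],[-0.5,0.8,0,-0.35,0,0,0],[-0.5,1,0,-0.35,0,0,0],[-0.5,1,0,-0.35,0,0,0]]' |head -2
python3 -m pendant '[[-0.5,0.2,0,0,0,0,0],[-0.5,0.3,0,0,0,0,0],[-0.5,0.3,0,0,0,0,0],[-0.5,0.3,0,0,0,0,0]]' |head -2
python3 - <<'E'
from h import *
c=optics.camera('scene'); I=c['pixels'][110:360,80:413]; a=cv2.resize(I,(532,400),interpolation=cv2.INTER_CUBIC)
J=cv2.resize(rect(optics.camera('top'),.1,.38,.64,-.38,-.21,.5),(262,400))
cv2.imwrite('pics/end.png',np.hstack([a,J])[:,:,::-1])
E
```

```text
time: 38.1
ee_pos: [0.5173, -0.2608, 0.0827]
eef_rot: [0.792, 0.61, 0.0, 0.0]
ft_force: [-1.0, 0.4, 0.7]
width: 0.0507
grip_force: 0.0
time: 39.1
ee_pos: [0.5943, 0.0357, 0.187]
time: 39.6
ee_pos: [0.6167, 0.1144, 0.1877]
```

View pics/end.png

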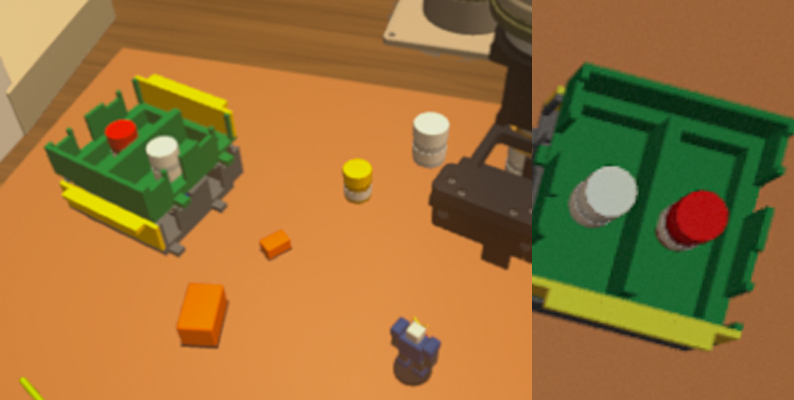

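The red pot (121,135) and white pot (162,152) stand upright in separate green compartments. The stack is level, and the yellow pot and toy robot are undisturbed. Handing in.

```bash
python3 -c "
from bench import r
print(r.close_job())"
```

```text
the job is handed in; nothing more can be done
None
```

The job is handed in at about 40 s of the 141 s allowed: blue pot and block in the grey tray, red and white pots in the green tray, and the green tray stacked on top with its yellow end opposite; no verdict came back, but the last pictures show everything in place.

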